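# Clamp a sample button under the coaxial pressure tower

## Task

Get the sample ready for measuring: swing the press's arm home over the white button lying on the window, then turn only the small inner knob clockwise until the sprung tip presses the button onto the window with about 14 N (more than 25 N cracks the window). The wide knurled ring under the knob holds the tip's preset height and must stay on its index mark; leave the arm home, let go, and do not disturb the things standing around.

Things in the scene. Friction and masses are not known exactly. Their poses are not given: they have to be found in the camera images.
- press_base: the press: grey base 160 x 112 mm, 25 mm high, fixed; origin on the bench, 40 mm behind the window, x axis from window to post. Its tip hangs 2.5 to 9 mm over the button at first (not known exactly) on a spring of 6 N/mm: 14 N is 0.29 rad of the knob past touching. The knob then pushes back with 8 mN m per newton (0.11 N m at 14 N), besides its friction of 0.19 N m; it holds when let go
- swing_arm (a joint): the press's arm, a light-metal bar 26 mm wide that swings level on the upright post; 0 = home (its stop, tip over the window, pointing along the base's -x axis), grows as it opens counter-clockwise seen from above, up to 1.3 rad; starts 0.5 to 1.0 rad open. Stays where it is left; swinging it takes 0.6 N m, about 4 N at the pin
- post_axis (a point): point on the vertical pivot axis of the arm (the post), at the height of the arm's top, 85 mm above the bench; the post does not move. Its x axis points along the base from window to post
- swing_pin (a point): mid-height of the upright round steel pin at the arm's free end, 12 mm thick, standing from 82 to 112 mm above the bench, 147 mm from the post's axis: pinch or push it to swing the arm. This point is 99 mm above the bench; its x axis points along the arm from pin to post
- knob_center (a point): centre of the small inner knob on top of the tower that the arm carries, 85 mm from the post's axis, 62 mm from the pin. The knob is a knurled cylinder 26 mm thick, from 110 to 137 mm above the bench (this point: 124 mm), its axis vertical. Clockwise seen from above lowers the tip, 8 mm per radian. This point is fixed to the arm, it does not turn with the knob
- outer_ring (a joint): angle of the wide knurled ring right below the inner knob, on the same axis: 53 mm across, 18.5 mm high, its flat top 110 mm above the bench; 0 = on its index mark, where it starts and must stay. It is held by a friction of 0.36 N m only and would lower the tip too
- window_puck: fixed steel disc, 56 mm across, on the press's base, with the small window in its centre; origin at the centre of its underside, 24 mm above the bench
- window (a point): centre of the window, on the top of the steel disc, 27 mm above the bench; it lies on the tower's axis when the arm is home
- button: the sample: loose white plastic disc 20 mm across, 6 mm thick, lying on the window; origin at the centre of its underside, 27 mm above the bench
- petri_dish: bystander: covered glass dish 90 mm across, 16 mm high, with spare buttons in it; origin at the centre of its underside
- forceps: bystander: steel forceps 124 mm long lying on the bench along its own y axis; origin at the centre of its underside
- beaker: bystander: glass beaker 54 mm across, 70 mm high; origin at the centre of its underside

How it is judged:
By the outcome, as a careful person would: the job done as asked, in the order asked, and still so for the second after the job is handed in, with the robot touching nothing.
It also fails if it takes over 64 s, if anything falls off the work surface, if the arm or the gripper's body presses on something with over 40 N, if the wrist force passes 120 N, or if a joint passes its speed limit or range.

## Robot

A 6-joint arm with a two-finger parallel gripper is mounted at the origin on a cart in front of the work surface, level with it; the furniture and walls round the work are solid. World frame = base frame: x ahead of the robot, y to its left, z up, the work surface at z = 0. Lengths are in m, angles in rad, forces in N, time in s.
With the tool pointing down it reaches from about 0.3 to 0.775 m from the base axis. Payload 14.6 kg.
Tool frame: the origin (TCP) lies on the centre line of the jaws, within the pads' length; the fingertips stand 14 mm ahead of it and the grasp point (between the pads) lies 5 mm behind it; z points along the fingers, y is the direction in which the jaws open and shut (so a half turn about z gives the same grasp; the last joint's range is limited). The gripper opens to 94 mm and grips with 3 to 60 N. Pads are 16 mm wide; open, the fingers measure 119 mm over their backs; the gripper's body (75 mm by 177 mm) begins 78 mm behind the grasp point.
Start: joints at [1.15, 0.3, 1.521, -0, 1.321, -0.067], TCP at [0.191, 0.516, 0.219] pointing down, gripper open.
Joint ranges: [-3.03, 3.03], [-0.79, 2.21], [0.23, 2.52], [-1.04, 4.18], [0, 3.07], [-2.55, 2.55]. Speed limits (rad/s): [2.22, 2.22, 2.57, 3.14, 3.14, 3.14].

## Interface

Orientations are given as a unit quaternion [w, x, y, z].
In Python, from bench import ctrl, imaging gives the robot as it stands.
- The arm moves only by the tool servo_tool, never from a script. Its argument "plan" is a list of rows, each an object with "dp": the shift along the world's x, y, z in units of 40 mm (1.0 is 40 mm), a list of three; "spin": the turn about the world's z in rad. A call has 1 to 5 rows; each row shifts and turns the pose as measured when the row begins; what a row does not reach is not made up. A row lasts 1/8 s, in which the tool goes at most 62.5 mm and 10.7 degrees, less where a joint would pass 70% of its speed; a pose out of reach is approached as far as the arm can. A call is refused whole if a number of a shift passes 1 or a number of a turn 0.188, either way. A call with a gripper value outside its range is refused whole. "hand" is the closure, from 0 (fully open) to 1 (shut), set as the call begins (left out, the last holds). The fingers move at their own pace and stop on an object; the grip force is fixed at half the most. Time passes only in rows, so rows that do not move let the fingers close. It gives the time, the measured TCP pose, the force and the opening at its end, in the units of the state.
- ctrl.get_state(): the state, without advancing time (a new reading comes with each control period).
- imaging.grab_frame(name): name is "scene" or "top"; returns a dict with "img" (400x640x3 uint8, blue, green, red), "K" (3x3 intrinsics, pixels), "world_from_camera" (4x4, takes a point from camera to world coordinates). Camera axes: x right, y down, z forward; pixel columns grow to the right and rows downward; lengths in m; the calibration is good to about 2 mm. A picture is of the moment at which its call begins. There is no depth.
- ctrl.job_done(): hands the job in, once; it reports no verdict.
The state is a dict: "t": time; "joint_positions": joint angles; "joint_vel": joint speeds; "joint_efforts": joint torques, N m; "tcp_pos": TCP position; "ee_rot": TCP orientation; "ft_force": force on the tool from outside, world axes, zero at the start; "wrist_torque": the same for the moment, N m; "width": finger opening in m.
Only numpy, scipy, OpenCV 4.12 (cv2) and the standard library are available. Lean on these libraries where they do the work, as an engineer would, in place of code of your own. Each camera call takes 0.05 s, during which the arm holds its last target.

## Working session

There is one attempt and no reset: what is moved stays moved. The work goes in short steps, Python scripts to look and compute and a tool call to move; the robot and the scene stay as the last step left them, time stands still between calls to the robot, and variables do not carry over. Pictures are saved under pics/ and viewed, and the job is handed in when it is done.

Besides the shell and the picture viewer there is one more tool, called as name([rows], argument=value, ...), one row to a line, values as JSON. servo_tool: Moves the arm, as the interface text tells. Its arguments: {"type":"object","properties":{"plan":{"type":"array"},"hand":{"type":"number"}},"required":["plan"]}

```bash
ls; mkdir -p pics; python3 - <<'E'
from bench import ctrl, imaging
import cv2,numpy as np
s=ctrl.get_state()
for k,v in s.items(): print(k,np.round(v,4))
for n in("scene","top"):
    f=imaging.grab_frame(n); cv2.imwrite(f"pics/{n}0.png",f["img"]); print(n,f["K"],np.round(f["world_from_camera"],4))
E
```

```text
pics
t 0.0
joint_positions [ 1.1504  0.3005  1.5216  0.      1.3207 -0.0666]
joint_vel [ 0.0004 -0.001  -0.0021  0.0001  0.0003  0.0011]
joint_efforts [-1.00000e-04 -5.31809e+01 -3.52737e+01  7.09000e-02  2.45000e-02
 -0.00000e+00]
tcp_pos [0.1904 0.5157 0.2189]
ee_rot [-2.000e-04  1.760e-01  9.844e-01 -6.000e-04]
ft_force [-0.7617 -0.2902 -0.2265]
wrist_torque [ 0.0178  0.0328 -0.0313]
width 0.094
scene [[418.26181538   0.         316.65399412]
 [  0.         418.26181538 195.97679065]
 [  0.           0.           1.        ]] [[ 0.9026 -0.2021  0.3801  0.2037]
 [-0.4301 -0.3889  0.8147 -0.3962]
 [-0.0168 -0.8988 -0.438   0.4745]
 [ 0.      0.      0.      1.    ]]
top [[448.1036665    0.         325.88027025]
 [  0.         448.1036665  201.29502295]
 [  0.           0.           1.        ]] [[-0.023  -0.9819  0.188   0.3926]
 [-0.9996  0.0255  0.0107  0.3034]
 [-0.0153 -0.1877 -0.9821  0.9191]
 [ 0.      0.      0.      1.    ]]
```

View pics/scene0.png

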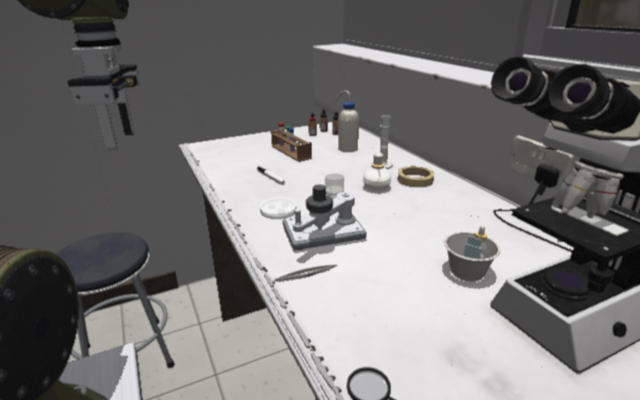

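View pics/top0.png

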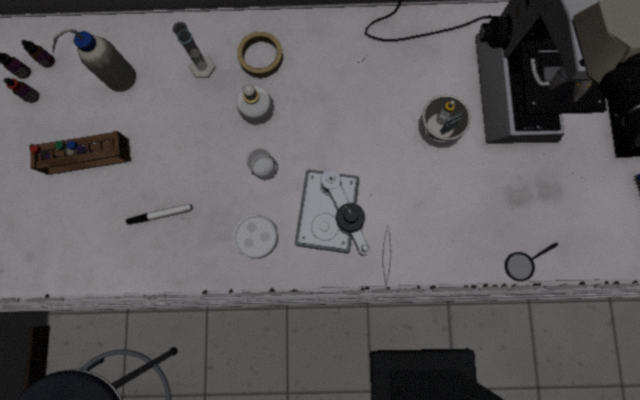

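```bash
cat > h.py <<'E'
import numpy as np,cv2
from bench import ctrl, imaging
def ray(f,uv,z):
    d=f["world_from_camera"][:3,:3]@np.linalg.solve(f["K"],[uv[0],uv[1],1]); o=f["world_from_camera"][:3,3]
    return o+d*(z-o[2])/d[2]
def proj(f,p):
    T=np.linalg.inv(f["world_from_camera"]); c=T[:3,:3]@np.asarray(p)+T[:3,3]; q=f["K"]@c; return q[:2]/q[2]
def crop(f,x0,y0,w,h,s,name):
    cv2.imwrite(name,cv2.resize(f["img"][y0:y0+h,x0:x0+w],None,fx=s,fy=s,interpolation=cv2.INTER_CUBIC))
E
python3 - <<'E'
from h import *
crop(imaging.grab_frame("top"),220,140,190,150,4,"pics/t1.png")
crop(imaging.grab_frame("scene"),250,160,140,130,5,"pics/s1.png")
E
```

```text
(no output)
```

View pics/t1.png

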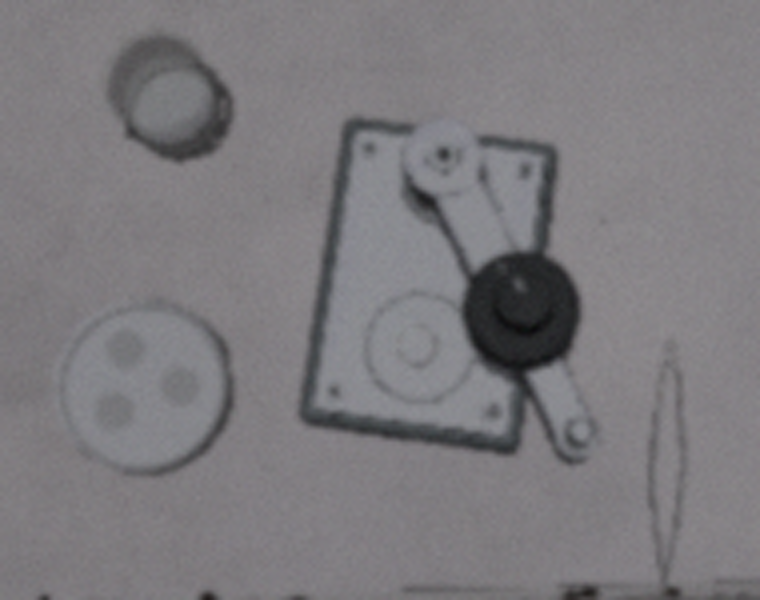

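View pics/s1.png

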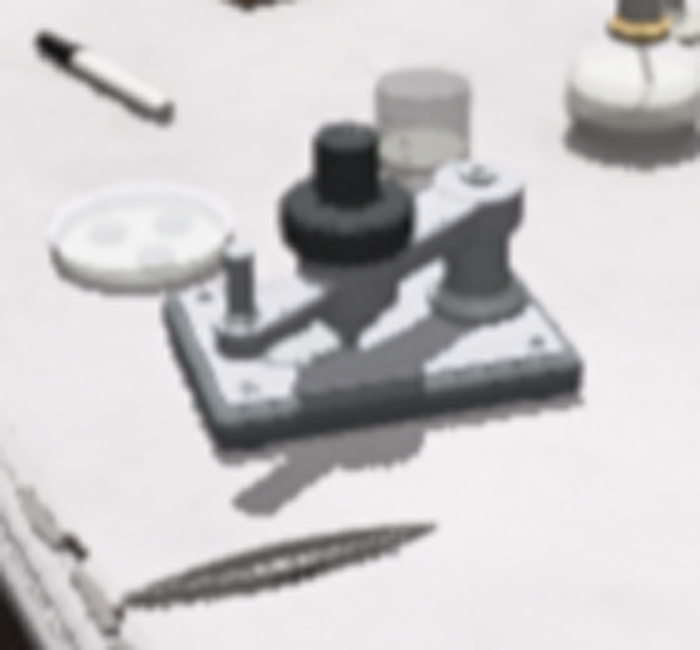

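```bash
python3 - <<'E'
from h import *
t=imaging.grab_frame("top"); s=imaging.grab_frame("scene")
T=lambda x,y,z: ray(t,(220+(x+.5)/4-.5,140+(y+.5)/4-.5),z)
S=lambda x,y,z: ray(s,(250+(x+.5)/5-.5,160+(y+.5)/5-.5),z)
P={}
for n,x,y,z in [("post",441,158,.088),("win",420,346,.027),("btn",415,346,.033),("knob",524,300,.137),("ring",521,311,.110),("pin",580,431,.112),("dish",147,387,.016),("beaker",173,108,.0),("f1",670,345,.003),("f2",664,585,.003)]:
    P[n]=T(x,y,z);print(n,np.round(P[n],4))
for n,x,y,z in [("knob",346,138,.137),("pin",239,250,.112),("post",480,176,.088),("ring",347,203,.110)]:
    print("S",n,np.round(S(x,y,z),4))
d=lambda a,b:np.linalg.norm((P[a]-P[b])[:2])
print("post-win",d("post","win"),"post-knob",d("post","knob"),"post-ring",d("post","ring"),"post-pin",d("post","pin"))
a=lambda a,b:np.arctan2(*(P[b]-P[a])[[1,0]])
print("angles win",a("post","win"),"knob",a("post","knob"),"pin",a("post","pin"))
E
```

```text
post [0.5945 0.3038 0.088 ]
win [0.5128 0.3168 0.027 ]
btn [0.512  0.3192 0.033 ]
knob [0.5172 0.2688 0.137 ]
ring [0.5165 0.2691 0.11  ]
pin [0.4611 0.2445 0.112 ]
dish [0.4968 0.4557 0.016 ]
beaker [0.647  0.4455 0.    ]
f1 [0.5133 0.1887 0.003 ]
f2 [0.3922 0.1976 0.003 ]
S knob [0.5168 0.2644 0.137 ]
S pin [0.4617 0.2424 0.112 ]
S post [0.596  0.2995 0.088 ]
S ring [0.516  0.2627 0.11  ]
post-win 0.08279385211562312 post-knob 0.0848676461285203 post-ring 0.08540242098184324 post-pin 0.14604823243624682
angles win 2.984483879041794 knob -2.7157388345574054 pin -2.72349763296586
```

servo_tool([
  {"dp": [0.95, -0.95, 0], "spin": 0.1},
  {"dp": [0.95, -0.95, 0], "spin": 0.1},
  {"dp": [0.95, -0.95, 0], "spin": 0.1},
  {"dp": [0.95, -0.95, 0], "spin": 0.1},
  {"dp": [0.95, -0.95, 0], "spin": 0},
], hand=0.5)

```text
t: 0.92
tcp_pos: [0.383, 0.3216, 0.2189]
ee_rot: [0.0, -0.033, 0.999, -0.0]
ft_force: [0.6, 0.5, 0.5]
width: 0.0487
```

servo_tool([
  {"dp": [0.98, -0.98, 0], "spin": 0},
  {"dp": [0.9, -0.9, 0], "spin": 0},
  {"dp": [0.0, 0.0, 0], "spin": 0},
])

```text
t: 1.3
tcp_pos: [0.462, 0.2411, 0.219]
ee_rot: [0.0, -0.031, 1.0, -0.0]
ft_force: [-0.5, 0.3, 0.8]
width: 0.0468
```

```bash
python3 - <<'E'
from h import *
s=ctrl.get_state(); print(np.round(s["tcp_pos"],4),s["width"],s["joint_positions"])
crop(imaging.grab_frame("top"),250,140,190,150,4,"pics/t2.png")
crop(imaging.grab_frame("scene"),230,110,160,150,4,"pics/s2.png")
E
```

```text
[0.462  0.2411 0.219 ] 0.04678916794498757 [ 4.11027057e-01  2.35915615e-01  1.60317864e+00 -5.88837427e-04
  1.30219363e+00 -1.22133292e+00]
```

View pics/s2.png

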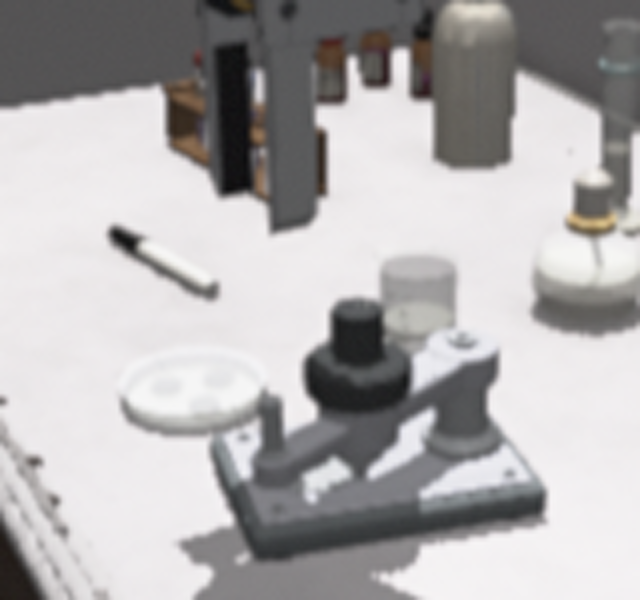

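The two fingers hang astride the pin line (tips around (232,190) and (290,228) in the crop; pin at (270,400)). Next I lower the gripper.

servo_tool([
  {"dp": [0, 0.05, -0.95], "spin": 0},
  {"dp": [0, 0, -0.95], "spin": 0},
  {"dp": [0, 0, -0.8], "spin": 0},
  {"dp": [0, 0, 0], "spin": 0},
])

```text
t: 1.9
tcp_pos: [0.457, 0.2497, 0.1094]
ee_rot: [0.001, -0.035, 0.999, 0.001]
ft_force: [-0.2, -0.0, 1.0]
width: 0.0468
```

servo_tool([
  {"dp": [0, 0, -0.12], "spin": 0},
  {"dp": [0, 0, 0], "spin": 0},
  {"dp": [0, 0.2, 0], "spin": 0},
  {"dp": [-0.05, 0.3, 0], "spin": -0.03},
  {"dp": [-0.05, 0.3, 0], "spin": -0.03},
], hand=0.75)

```text
t: 2.52
tcp_pos: [0.452, 0.282, 0.1078]
ee_rot: [0.001, -0.005, 1.0, -0.001]
ft_force: [-0.9, -5.1, -4.0]
width: 0.0232
```

servo_tool([
  {"dp": [-0.05, 0.35, 0], "spin": -0.03},
  {"dp": [0, 0.35, 0], "spin": -0.03},
])

```text
t: 2.78
tcp_pos: [0.4495, 0.3098, 0.1083]
ee_rot: [0.0, 0.027, 1.0, -0.002]
ft_force: [-1.4, -4.6, -4.0]
width: 0.0232
```

servo_tool([
  {"dp": [0, 0.25, 0], "spin": 0},
  {"dp": [0, 0.2, 0], "spin": 0},
])

```text
t: 3.02
tcp_pos: [0.4497, 0.3283, 0.1089]
ee_rot: [0.0, 0.026, 1.0, -0.003]
ft_force: [2.9, -4.9, -2.6]
width: 0.0238
```

servo_tool([
  {"dp": [0, 0.1, 0], "spin": 0},
])

```text
t: 3.15
tcp_pos: [0.4498, 0.3326, 0.109]
ee_rot: [0.001, 0.026, 1.0, -0.003]
ft_force: [2.2, -8.1, -2.3]
width: 0.0238
```

servo_tool([
  {"dp": [0, 0.1, 0], "spin": 0},
])

```text
t: 3.28
tcp_pos: [0.4499, 0.3334, 0.1088]
ee_rot: [-0.0, 0.026, 1.0, -0.007]
ft_force: [-0.7, -45.1, 9.1]
width: 0.0242
```

servo_tool([
  {"dp": [0, -0.12, 0], "spin": 0},
  {"dp": [0, 0, 0], "spin": 0},
])

```text
t: 3.52
tcp_pos: [0.4504, 0.3288, 0.1096]
ee_rot: [0.0, 0.026, 1.0, -0.006]
ft_force: [0.7, -0.8, -0.3]
width: 0.0234
```

servo_tool([
  {"dp": [0, 0, 0.9], "spin": 0},
  {"dp": [0, 0, 0.9], "spin": 0},
  {"dp": [-0.5, 0, 0.5], "spin": 0},
  {"dp": [-0.9, 0, 0.3], "spin": 0},
  {"dp": [-0.9, 0, 0], "spin": 0},
], hand=0.5)

```text
t: 4.15
tcp_pos: [0.3572, 0.3312, 0.2185]
ee_rot: [0.002, 0.026, 1.0, -0.002]
ft_force: [-0.5, 0.5, 0.0]
width: 0.0469
```

```bash
python3 - <<'E'
from h import *
s=ctrl.get_state(); print(np.round(s["tcp_pos"],4),s["width"],s["joint_positions"],s["ft_force"],s["wrist_torque"])
crop(imaging.grab_frame("top"),220,140,190,150,4,"pics/t3.png")
crop(imaging.grab_frame("scene"),250,160,140,130,5,"pics/s3.png")
E
```

```text
[0.3572 0.3312 0.2185] 0.046939030613928755 [ 0.67540881  0.16096857  1.69420661 -0.00584088  1.28692889 -0.8416484 ] [-0.48353045  0.51785833  0.04401834] [0.11130708 0.01464563 0.00993866]
```

View pics/t3.png

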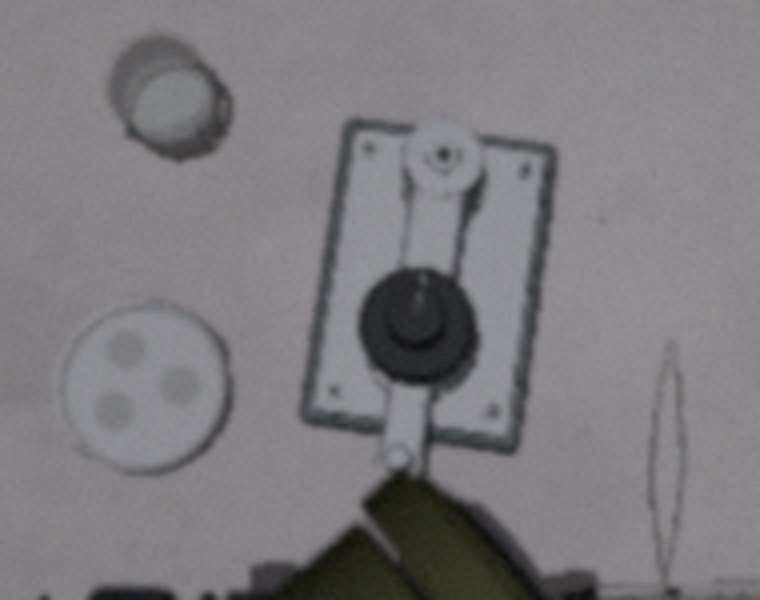

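View pics/s3.png

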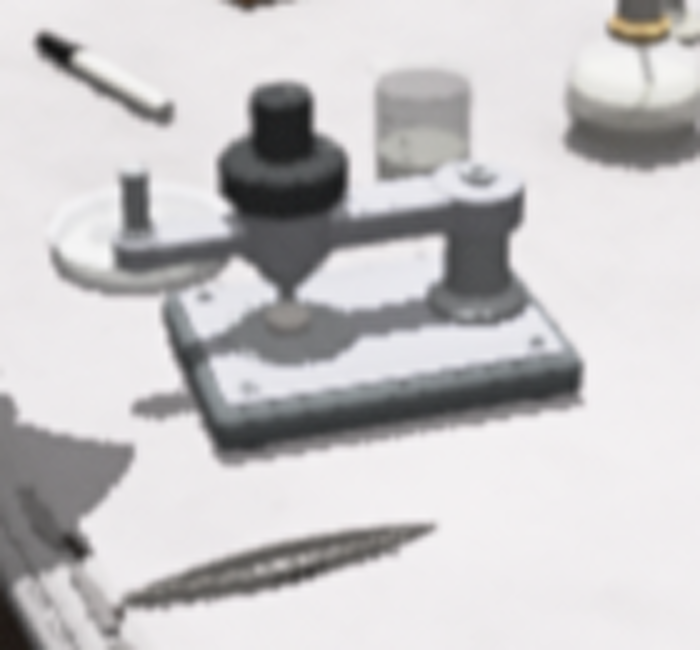

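```bash
python3 - <<'E'
from h import *
t=imaging.grab_frame("top"); s=imaging.grab_frame("scene")
T=lambda x,y,z: ray(t,(220+(x+.5)/4-.5,140+(y+.5)/4-.5),z)
S=lambda x,y,z: ray(s,(250+(x+.5)/5-.5,160+(y+.5)/5-.5),z)
for n,f,x,y,z in [("post",T,442,156,.085),("knob",T,415,317,.137),("ring",T,417,326,.110),("pin",T,397,455,.112),("Sknob",S,281,97,.137),("Spin",S,135,172,.112),("Sring",S,284,163,.11)]:
    print(n,np.round(f(x,y,z),4))
crop(t,310,195,30,35,16,"pics/t4.png")
a=2.98
for p in([.595,.302],[.5945,.3035]): print(np.array(p)+.085*np.array([np.cos(a),np.sin(a)]))
E
```

```text
post [0.5962 0.3033 0.085 ]
knob [0.5109 0.3171 0.137 ]
ring [0.5108 0.3167 0.11  ]
pin [0.4523 0.3269 0.112 ]
Sknob [0.5107 0.312  0.137 ]
Spin [0.4508 0.3233 0.112 ]
Sring [0.5091 0.3071 0.11  ]
[0.51110736 0.31567568]
[0.51060736 0.31717568]
```

View pics/t4.png

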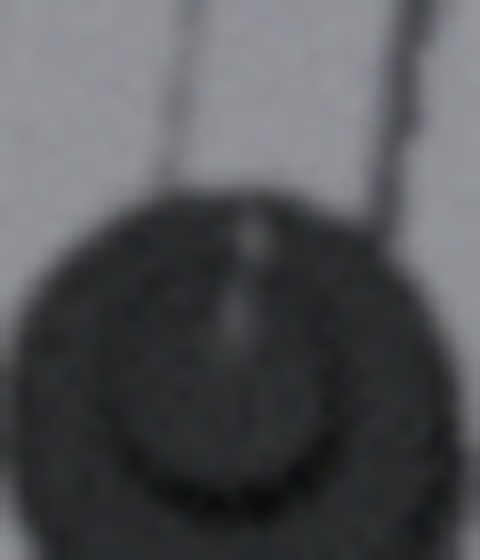

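servo_tool([
  {"dp": [0.8, -0.08, 0], "spin": -0.18},
  {"dp": [0.8, -0.08, 0], "spin": -0.18},
  {"dp": [0.8, -0.08, 0], "spin": -0.18},
  {"dp": [0.8, -0.08, 0], "spin": -0.18},
  {"dp": [0.6, -0.05, 0], "spin": -0.18},
])

```text
t: 4.97
tcp_pos: [0.5178, 0.3163, 0.2173]
ee_rot: [0.0, 0.47, 0.883, -0.002]
ft_force: [-0.7, -0.2, 1.5]
width: 0.047
```

servo_tool([
  {"dp": [0, 0, 0], "spin": -0.1},
  {"dp": [0, 0, 0], "spin": 0},
])

```text
t: 5.22
tcp_pos: [0.5209, 0.3154, 0.2157]
ee_rot: [-0.0, 0.516, 0.856, -0.002]
ft_force: [0.4, -0.5, -0.5]
width: 0.047
```

servo_tool([
  {"dp": [-0.25, 0.03, -0.6], "spin": 0},
  {"dp": [0, 0, -0.5], "spin": 0},
  {"dp": [0, 0, 0], "spin": 0},
])

```text
t: 5.6
tcp_pos: [0.5116, 0.3166, 0.1705]
ee_rot: [-0.0, 0.513, 0.858, -0.002]
ft_force: [-0.0, -0.2, 1.6]
width: 0.0471
```

```bash
python3 - <<'E'
from h import *
s=ctrl.get_state(); print(np.round(s["tcp_pos"],4),s["joint_positions"],s["ft_force"],s["wrist_torque"])
crop(imaging.grab_frame("scene"),250,110,140,130,5,"pics/s5.png")
crop(imaging.grab_frame("top"),220,140,190,150,4,"pics/t5.png")
E
```

```text
[0.5116 0.3166 0.1705] [ 0.49395492  0.45757724  1.42130995 -0.00182444  1.26612889  0.00156771] [-0.02881995 -0.18353675  1.60209485] [-0.10627006  0.05447446 -0.00819428]
```

View pics/s5.png

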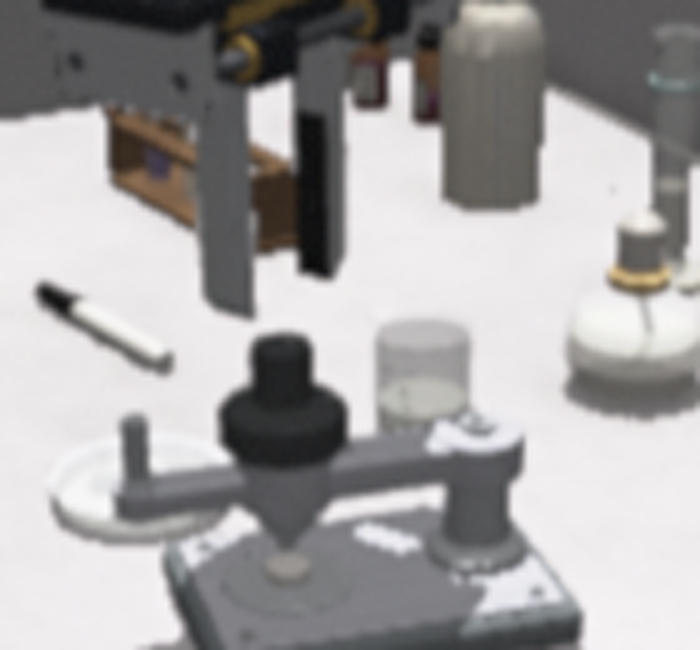

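View pics/t5.png

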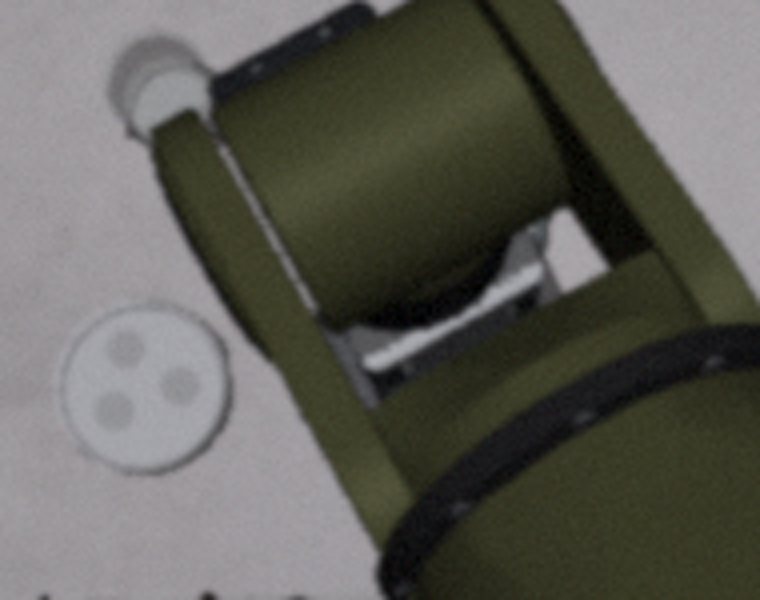

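Seen in the scene crop, the fingers straddle the knob top (282,345): left tip at (228,310), right at (318,270). I lower to just above the ring.

servo_tool([
  {"dp": [0, 0, -0.5], "spin": 0},
  {"dp": [0, 0, -0.4], "spin": 0},
  {"dp": [0, 0, 0], "spin": 0},
])

```text
t: 6.08
tcp_pos: [0.5135, 0.3175, 0.1381]
ee_rot: [0.002, 0.513, 0.859, 0.001]
ft_force: [0.2, -0.0, 0.4]
width: 0.0469
```

servo_tool([
  {"dp": [-0.05, -0.02, -0.21], "spin": 0},
  {"dp": [0, 0, 0], "spin": 0},
])

```text
t: 6.32
tcp_pos: [0.5117, 0.3169, 0.1303]
ee_rot: [0.002, 0.513, 0.859, 0.002]
ft_force: [0.0, 0.7, 0.4]
width: 0.0468
```

servo_tool([
  {"dp": [0, 0, 0], "spin": 0},
  {"dp": [0, 0, 0], "spin": 0},
  {"dp": [0, 0, 0], "spin": 0},
], hand=0.72)

```text
t: 6.7
tcp_pos: [0.5121, 0.3171, 0.1313]
ee_rot: [0.002, 0.513, 0.859, 0.002]
ft_force: [0.8, 0.3, -0.4]
width: 0.0267
```

```bash
python3 - <<'E'
from h import *
s=ctrl.get_state(); print(np.round(s["tcp_pos"],4),s["width"],s["ft_force"],s["wrist_torque"])
E
```

```text
[0.5121 0.3171 0.1313] 0.026671323950852043 [ 0.79076392  0.31071251 -0.35559471] [-0.03040551 -0.02273029 -0.00365591]
```

servo_tool([
  {"dp": [0, 0, 0], "spin": 0},
  {"dp": [0, 0, 0], "spin": 0},
], hand=1.0)

```text
t: 6.95
tcp_pos: [0.512, 0.3171, 0.1313]
ee_rot: [0.002, 0.513, 0.859, 0.002]
ft_force: [0.8, 0.3, -0.6]
width: 0.0254
```

```bash
cat > st.py <<'E'
from h import *
s=ctrl.get_state(); q=s["ee_rot"]
print(s["t"],np.round(s["tcp_pos"],4),round(s["width"],4),"F",np.round(s["ft_force"],2),"M",np.round(s["wrist_torque"],3),"ang",round(2*np.arctan2(q[2],q[1])-np.pi/2,4),"q6",round(s["joint_positions"][5],3),"tau6",round(s["joint_efforts"][5],3))
E
python3 st.py
```

```text
6.95 [0.512  0.3171 0.1313] 0.0254 F [ 0.83  0.29 -0.64] M [-0.051  0.089 -0.06 ] ang 0.4943 q6 0.001 tau6 -0.001
```

servo_tool([
  {"dp": [0, 0, 0], "spin": -0.08},
])

```text
t: 7.08
tcp_pos: [0.5121, 0.3171, 0.1313]
ee_rot: [0.003, 0.547, 0.837, 0.002]
ft_force: [0.7, -0.0, -0.1]
width: 0.0255
```

```bash
python3 st.py
```

```text
7.075 [0.5121 0.3171 0.1313] 0.0255 F [ 0.71 -0.02 -0.13] M [-0.033 -0.088  0.14 ] ang 0.4131 q6 0.082 tau6 -1.85
```

servo_tool([
  {"dp": [0, 0, 0], "spin": -0.08},
])

```text
t: 7.2
tcp_pos: [0.5122, 0.3171, 0.1313]
ee_rot: [0.003, 0.581, 0.814, 0.002]
ft_force: [-0.2, -0.2, -0.6]
width: 0.0256
```

```bash
python3 st.py
```

```text
7.2 [0.5122 0.3171 0.1313] 0.0256 F [-0.16 -0.2  -0.59] M [-0.015 -0.038  0.227] ang 0.3308 q6 0.165 tau6 -1.213
```

servo_tool([
  {"dp": [0, 0, 0], "spin": -0.08},
])

```text
t: 7.32
tcp_pos: [0.5122, 0.3171, 0.1313]
ee_rot: [0.003, 0.614, 0.789, 0.002]
ft_force: [0.9, 0.8, -0.5]
width: 0.0253
```

```bash
python3 st.py; python3 - <<'E'
from h import *
for i in range(4):
    f=imaging.grab_frame("scene"); s=ctrl.get_state(); print(s["t"],np.round(s["wrist_torque"],3))
crop(f,250,140,120,120,5,"pics/s6.png")
E
```

```text
7.325 [0.5122 0.3171 0.1313] 0.0253 F [ 0.87  0.85 -0.48] M [-0.082 -0.034  0.191] ang 0.2484 q6 0.248 tau6 -1.207
7.375 [-0.081 -0.078  0.1  ]
7.425 [-0.117 -0.091  0.028]
7.475 [-0.025 -0.124  0.063]
7.525 [-0.038 -0.082  0.041]
```

View pics/s6.png

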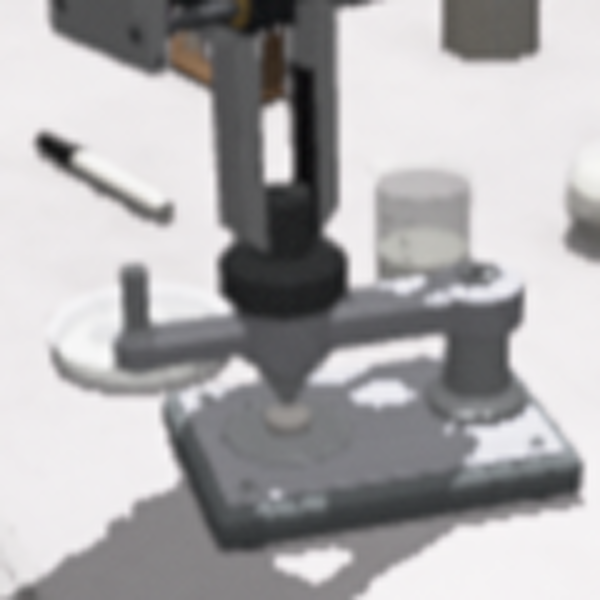

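servo_tool([
  {"dp": [0, 0, 0], "spin": -0.06},
])

```text
t: 7.65
tcp_pos: [0.5123, 0.3171, 0.1313]
ee_rot: [0.003, 0.635, 0.772, 0.002]
ft_force: [0.2, 0.5, -1.0]
width: 0.0258
```

```bash
python3 st.py
```

```text
7.65 [0.5123 0.3171 0.1313] 0.0258 F [ 0.21  0.48 -1.  ] M [ 0.049 -0.07   0.208] ang 0.1936 q6 0.303 tau6 -1.293
```

servo_tool([
  {"dp": [0, 0, 0], "spin": -0.06},
])

```text
t: 7.78
tcp_pos: [0.5123, 0.3171, 0.1313]
ee_rot: [0.003, 0.658, 0.753, 0.002]
ft_force: [0.6, -0.4, -0.7]
width: 0.0252
```

```bash
python3 st.py
```

```text
7.775 [0.5123 0.3171 0.1313] 0.0252 F [ 0.57 -0.35 -0.75] M [-0.042 -0.1    0.174] ang 0.1337 q6 0.363 tau6 -0.829
```

servo_tool([
  {"dp": [0, 0, 0], "spin": -0.06},
])

```text
t: 7.9
tcp_pos: [0.5124, 0.3171, 0.1313]
ee_rot: [0.003, 0.681, 0.733, 0.002]
ft_force: [0.6, 0.8, -0.5]
width: 0.0259
```

```bash
python3 st.py
```

```text
7.9 [0.5124 0.3171 0.1313] 0.0259 F [ 0.58  0.83 -0.53] M [-0.01  -0.141  0.138] ang 0.0738 q6 0.423 tau6 -0.826
```

servo_tool([
  {"dp": [0, 0, 0], "spin": -0.06},
])

```text
t: 8.02
tcp_pos: [0.5124, 0.3172, 0.1314]
ee_rot: [0.003, 0.702, 0.712, 0.002]
ft_force: [1.0, 0.3, -1.3]
width: 0.025
```

```bash
python3 st.py
```

```text
8.025 [0.5124 0.3172 0.1314] 0.025 F [ 1.03  0.27 -1.26] M [-0.019 -0.047  0.252] ang 0.0139 q6 0.484 tau6 -0.819
```

servo_tool([
  {"dp": [0, 0, 0], "spin": -0.06},
])

```text
t: 8.15
tcp_pos: [0.5125, 0.3172, 0.1313]
ee_rot: [0.003, 0.723, 0.691, 0.002]
ft_force: [0.2, 0.3, -0.4]
width: 0.0252
```

```bash
python3 st.py
```

```text
8.15 [0.5125 0.3172 0.1313] 0.0252 F [ 0.18  0.31 -0.4 ] M [-0.041 -0.044  0.232] ang -0.046 q6 0.544 tau6 -0.818
```

servo_tool([
  {"dp": [0, 0, 0], "spin": -0.06},
])

```text
t: 8.28
tcp_pos: [0.5126, 0.3171, 0.1313]
ee_rot: [0.003, 0.744, 0.669, 0.002]
ft_force: [1.1, 0.1, -1.2]
width: 0.0252
```

```bash
python3 st.py
```

```text
8.275 [0.5126 0.3171 0.1313] 0.0252 F [ 1.12  0.1  -1.18] M [-0.025 -0.086  0.217] ang -0.106 q6 0.604 tau6 -0.818
```

servo_tool([
  {"dp": [0, 0, 0], "spin": -0.06},
])

```text
t: 8.4
tcp_pos: [0.5126, 0.3171, 0.1313]
ee_rot: [0.004, 0.763, 0.646, 0.002]
ft_force: [1.1, -0.2, -0.1]
width: 0.0251
```

```bash
python3 st.py
```

```text
8.4 [0.5126 0.3171 0.1313] 0.0251 F [ 1.1  -0.19 -0.11] M [ 0.013 -0.081  0.203] ang -0.1659 q6 0.664 tau6 -0.818
```

servo_tool([
  {"dp": [0, 0, 0], "spin": -0.06},
])

```text
t: 8.52
tcp_pos: [0.5127, 0.3172, 0.1313]
ee_rot: [0.004, 0.782, 0.623, 0.002]
ft_force: [1.4, 0.0, -0.5]
width: 0.0253
```

```bash
python3 st.py
```

```text
8.525 [0.5127 0.3172 0.1313] 0.0253 F [ 1.38  0.   -0.55] M [ 0.003 -0.078  0.236] ang -0.2258 q6 0.725 tau6 -0.817
```

servo_tool([
  {"dp": [0, 0, 0], "spin": -0.06},
])

```text
t: 8.65
tcp_pos: [0.5127, 0.3172, 0.1313]
ee_rot: [0.004, 0.801, 0.599, 0.002]
ft_force: [0.3, -0.4, -0.1]
width: 0.0256
```

```bash
python3 st.py
```

```text
8.65 [0.5127 0.3172 0.1313] 0.0256 F [ 0.29 -0.36 -0.09] M [-0.065 -0.015  0.148] ang -0.2858 q6 0.785 tau6 -0.817
```

servo_tool([
  {"dp": [0, 0, 0], "spin": -0.06},
])

```text
t: 8.78
tcp_pos: [0.5128, 0.3171, 0.1313]
ee_rot: [0.004, 0.818, 0.575, 0.002]
ft_force: [1.4, 0.1, -0.1]
width: 0.0252
```

```bash
python3 st.py; python3 - <<'E'
from h import *
f=imaging.grab_frame("scene")
crop(f,250,140,120,120,5,"pics/s7.png")
E
```

```text
8.775 [0.5128 0.3171 0.1313] 0.0252 F [ 1.38  0.09 -0.14] M [-0.079 -0.056  0.204] ang -0.3457 q6 0.845 tau6 -0.817
```

View pics/s7.png

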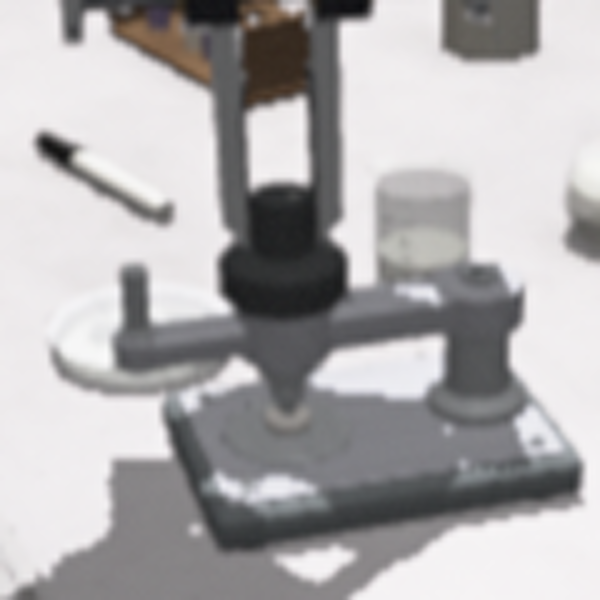

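servo_tool([
  {"dp": [0, 0, 0], "spin": -0.04},
])

```text
t: 8.95
tcp_pos: [0.5128, 0.3171, 0.1313]
ee_rot: [0.004, 0.83, 0.558, 0.002]
ft_force: [0.5, 0.5, -0.6]
width: 0.0255
```

```bash
python3 st.py
```

```text
8.95 [0.5128 0.3171 0.1313] 0.0255 F [ 0.5   0.46 -0.62] M [-0.067 -0.027  0.216] ang -0.3871 q6 0.887 tau6 -0.734
```

servo_tool([
  {"dp": [0, 0, 0], "spin": -0.04},
])

```text
t: 9.07
tcp_pos: [0.5129, 0.3171, 0.1313]
ee_rot: [0.004, 0.841, 0.542, 0.002]
ft_force: [1.3, -0.1, -0.0]
width: 0.0254
```

```bash
python3 st.py
```

```text
9.075 [0.5129 0.3171 0.1313] 0.0254 F [ 1.33 -0.06 -0.04] M [-0.051 -0.023  0.245] ang -0.4257 q6 0.925 tau6 -0.423
```

servo_tool([
  {"dp": [0, 0, 0], "spin": -0.04},
])

```text
t: 9.2
tcp_pos: [0.5129, 0.3171, 0.1313]
ee_rot: [0.004, 0.851, 0.525, 0.002]
ft_force: [1.3, 0.2, -1.0]
width: 0.0256
```

```bash
python3 st.py
```

```text
9.2 [0.5129 0.3171 0.1313] 0.0256 F [ 1.28  0.24 -0.95] M [-0.058 -0.     0.167] ang -0.4644 q6 0.964 tau6 -0.461
```

servo_tool([
  {"dp": [0, 0, 0], "spin": -0.04},
])

```text
t: 9.32
tcp_pos: [0.5129, 0.3171, 0.1313]
ee_rot: [0.004, 0.861, 0.509, 0.002]
ft_force: [0.9, -0.8, 0.1]
width: 0.0253
```

```bash
python3 st.py
```

```text
9.325 [0.5129 0.3171 0.1313] 0.0253 F [ 0.85 -0.79  0.07] M [-0.05  -0.028  0.218] ang -0.503 q6 1.003 tau6 -0.458
```

servo_tool([
  {"dp": [0, 0, 0], "spin": -0.04},
])

```text
t: 9.45
tcp_pos: [0.513, 0.3171, 0.1313]
ee_rot: [0.004, 0.87, 0.492, 0.002]
ft_force: [0.6, 0.1, -0.1]
width: 0.0256
```

```bash
python3 st.py
```

```text
9.45 [0.513  0.3171 0.1313] 0.0256 F [ 0.63  0.11 -0.09] M [-0.084  0.007  0.159] ang -0.5415 q6 1.041 tau6 -0.459
```

servo_tool([
  {"dp": [0, 0, 0], "spin": -0.04},
])

```text
t: 9.57
tcp_pos: [0.513, 0.3171, 0.1313]
ee_rot: [0.004, 0.88, 0.475, 0.001]
ft_force: [0.9, -0.4, -0.3]
width: 0.0255
```

```bash
python3 st.py;  python3 - <<'E'
from h import *
f=imaging.grab_frame("scene")
crop(f,285,195,40,40,15,"pics/s8.png")
E
```

```text
9.575 [0.513  0.3171 0.1313] 0.0255 F [ 0.91 -0.44 -0.32] M [-0.09  -0.011  0.168] ang -0.5802 q6 1.08 tau6 -0.456
```

View pics/s8.png

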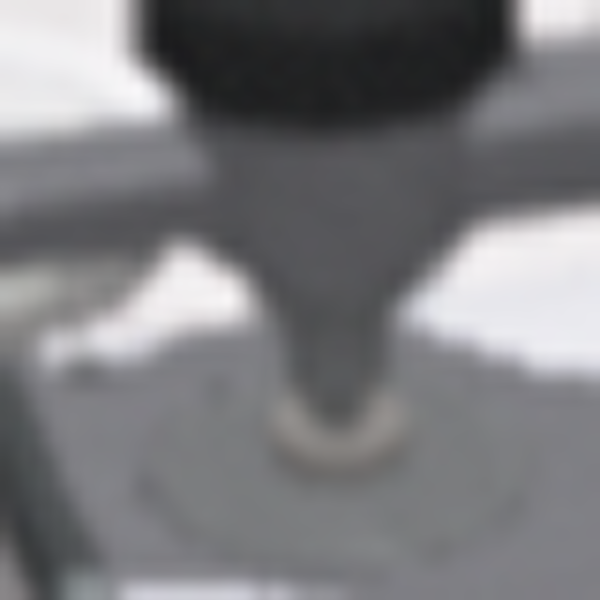

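servo_tool([
  {"dp": [0, 0, 0], "spin": -0.04},
])

```text
t: 9.75
tcp_pos: [0.5131, 0.317, 0.1314]
ee_rot: [0.004, 0.889, 0.458, 0.001]
ft_force: [0.7, 0.6, -1.0]
width: 0.0254
```

```bash
python3 st.py
```

```text
9.75 [0.5131 0.317  0.1314] 0.0254 F [ 0.7   0.59 -0.99] M [-0.066 -0.001  0.219] ang -0.6202 q6 1.12 tau6 -0.726
```

servo_tool([
  {"dp": [0, 0, 0], "spin": -0.04},
])

```text
t: 9.88
tcp_pos: [0.5131, 0.317, 0.1314]
ee_rot: [0.004, 0.898, 0.44, 0.001]
ft_force: [1.5, -0.2, -0.1]
width: 0.0254
```

```bash
python3 st.py;  python3 - <<'E'
from h import *
f=imaging.grab_frame("scene")
crop(f,285,195,40,40,15,"pics/s9.png")
E
```

```text
9.875 [0.5131 0.317  0.1314] 0.0254 F [ 1.46 -0.17 -0.1 ] M [-0.046  0.034  0.231] ang -0.6587 q6 1.159 tau6 -0.41
```

View pics/s9.png

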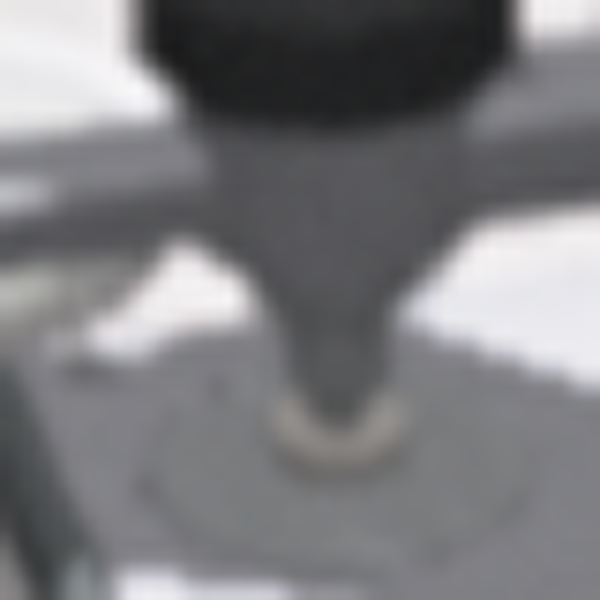

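```bash
python3 - <<'E'
from h import *
def load(n,x0,y0,s):
    im=cv2.imread(n); h,w=im.shape[:2]
    return cv2.resize(im,(w//s,h//s),interpolation=cv2.INTER_AREA).astype(float).mean(2),x0,y0
f=imaging.grab_frame("scene"); cv2.imwrite("pics/raw9.png",f["img"])
A={n:load("pics/%s.png"%n,*a) for n,a in {"s3":(250,160,5),"s5":(250,110,5),"s6":(250,140,5),"s7":(250,140,5),"s8":(285,195,15),"s9":(285,195,15)}.items()}
A["raw9"]=(f["img"].astype(float).mean(2),0,0)
for u in (305,307,309):
  print("col",u)
  for n,(im,x0,y0) in A.items(): print(n,im[214-y0:228-y0,u-x0].astype(int))
E
```

```text
col 305
s3 [ 81  78  97 133 159 161 149 141 144 144 133 114 104 111]
s5 [ 84  80  82  91 101 112 127 140 148 148 136 116 106 114]
s6 [ 84  79  80  86  95 106 121 137 147 147 137 116 106 114]
s7 [ 84  80  80  82  85  90  99 112 132 142 136 117 106 113]
s8 [ 84  81  79  81  84  85  90 101 116 131 133 117 106 114]
s9 [ 84  80  79  81  84  86  91 102 116 131 132 116 106 114]
raw9 [ 84  80  79  83  84  85  91 102 117 132 133 117 105 114]
col 307
s3 [ 84  81  78  77  81  95 119 138 145 146 141 123 108 113]
s5 [ 86  83  81  81  83  95 122 142 149 150 144 125 111 115]
s6 [ 85  83  81  83  83  84  99 126 145 150 144 126 111 115]
s7 [ 86  82  81  85  89  88  83  84 103 129 141 125 110 115]
s8 [ 85  83  82  85  87  89  89  86  88 107 127 123 110 114]
s9 [ 86  84  82  85  89  88  87  83  87 107 126 122 110 114]
raw9 [ 86  84  81  85  87  89  88  83  85 106 127 124 109 115]
col 309
s3 [ 81  81 103 148 175 169 151 143 144 145 136 118 108 113]
s5 [ 83  83  84  96 107 117 129 142 148 149 140 122 111 116]
s6 [ 83  81  82  87  97 105 120 137 149 149 139 121 111 117]
s7 [ 84  81  81  83  86  90  99 113 131 142 139 122 110 116]
s8 [ 84  81  81  83  86  89  96 108 120 132 134 120 110 116]
s9 [ 84  81  80  83  86  88  92 103 119 132 134 121 109 115]
raw9 [ 83  81  81  83  87  87  91 104 118 133 134 120 110 115]
```

servo_tool([
  {"dp": [0, 0, 0], "spin": -0.04},
])

```text
t: 10.1
tcp_pos: [0.5131, 0.317, 0.1314]
ee_rot: [0.004, 0.906, 0.423, 0.001]
ft_force: [0.9, 0.3, -0.8]
width: 0.0251
```

```bash
python3 st.py
```

```text
10.1 [0.5131 0.317  0.1314] 0.0251 F [ 0.9   0.29 -0.76] M [-0.051  0.047  0.215] ang -0.6964 q6 1.197 tau6 -0.725
```

servo_tool([
  {"dp": [0, 0, 0], "spin": -0.04},
])

```text
t: 10.22
tcp_pos: [0.5131, 0.317, 0.1314]
ee_rot: [0.004, 0.914, 0.406, 0.001]
ft_force: [0.1, -0.3, -0.1]
width: 0.0254
```

```bash
python3 st.py; python3 -c "
from h import *
f=imaging.grab_frame('scene'); print(f['img'][214:228,307].mean(1).astype(int))
for z in (.033,.034): print(proj(f,(.511,.3165,z)))"
```

```text
10.225 [0.5131 0.317  0.1314] 0.0254 F [ 0.13 -0.27 -0.08] M [-0.058  0.05   0.252] ang -0.7348 q6 1.235 tau6 -0.405
[ 86  83  81  85  88  90  88  85  86 107 128 123 110 114]
[306.42051872 222.98550541]
[306.40758937 222.57653391]
```

servo_tool([
  {"dp": [0, 0, 0], "spin": -0.04},
])

```text
t: 10.4
tcp_pos: [0.5132, 0.317, 0.1314]
ee_rot: [0.005, 0.922, 0.388, 0.001]
ft_force: [0.3, 0.5, -0.3]
width: 0.0251
```

```bash
python3 st.py
```

```text
10.4 [0.5132 0.317  0.1314] 0.0251 F [ 0.32  0.49 -0.29] M [-0.08  -0.018  0.211] ang -0.7747 q6 1.275 tau6 -0.677
```

servo_tool([
  {"dp": [0, 0, 0], "spin": -0.04},
])

```text
t: 10.52
tcp_pos: [0.5132, 0.3169, 0.1315]
ee_rot: [0.005, 0.929, 0.37, 0.001]
ft_force: [0.9, -0.8, -0.2]
width: 0.0253
```

```bash
python3 st.py
```

```text
10.525 [0.5132 0.3169 0.1315] 0.0253 F [ 0.91 -0.8  -0.24] M [-0.051 -0.033  0.29 ] ang -0.813 q6 1.313 tau6 -0.362
```

servo_tool([
  {"dp": [0, 0, 0], "spin": -0.04},
])

```text
t: 10.65
tcp_pos: [0.5133, 0.3169, 0.1316]
ee_rot: [0.005, 0.936, 0.352, 0.001]
ft_force: [0.7, -0.5, -0.1]
width: 0.0253
```

```bash
python3 st.py; python3 -c "
from h import *
for i in range(6):
  f=imaging.grab_frame('scene'); s=ctrl.get_state(); print(np.round(s['wrist_torque'][2],3),s['joint_positions'][5])
crop(f,285,180,40,40,15,'pics/s10.png')
print(f['img'][214:228,307].mean(1).astype(int))"
```

```text
10.65 [0.5133 0.3169 0.1316] 0.0253 F [ 0.72 -0.52 -0.11] M [-0.1   -0.01   0.251] ang -0.8512 q6 1.352 tau6 -0.372
0.184 1.3536848283839453
0.225 1.3514878395248453
0.18 1.3509343828554063
0.225 1.3510573253080076
0.242 1.3514201376121764
0.241 1.3518229561750592
[ 86  83  82  85  88  89  88  87  89 107 129 123 108 115]
```

View pics/s10.png

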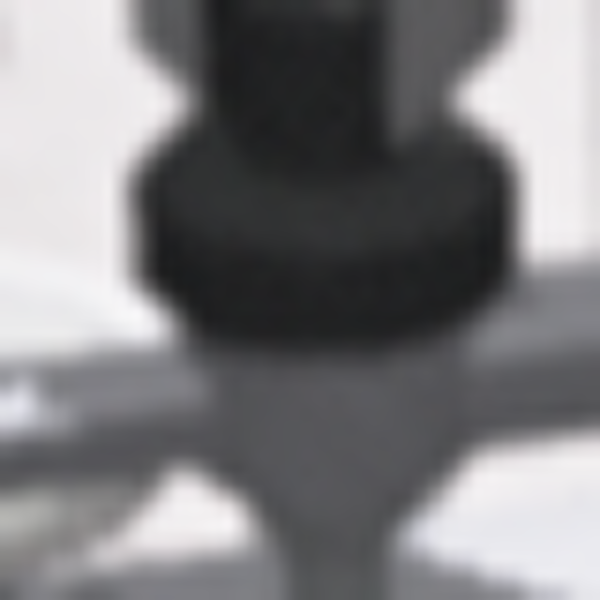

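```bash
python3 - <<'E'
import numpy as np
d=np.array([(.081,.14),(.1635,.227),(.246,.191),(.3007,.208),(.3606,.174),(.4205,.138),(.4804,.252),(.5403,.232),(.6003,.217),(.6602,.203),(.7201,.236),(.7801,.148),(.84,.204),(.8814,.216),(.92,.245),(.9587,.167),(.9973,.218),(1.0358,.159),(1.0745,.168),(1.1145,.219),(1.153,.231),(1.1907,.215),(1.2291,.252),(1.269,.211),(1.3073,.29),(1.3455,.251)])
for t0 in np.arange(.95,1.35,.025):
    p=.384*np.clip(d[:,0]-t0,0,None); r=d[:,1]-p; m=r[1:].mean(); print(round(t0,3),round(m,3),round(((r[1:]-m)**2).sum()/.034**2,2), "F now",round(48*(1.3455-t0),1))
E
```

```text
0.95 0.177 46.13 F now 19.0
0.975 0.181 39.81 F now 17.8
1.0 0.184 34.45 F now 16.6
1.025 0.188 29.52 F now 15.4
1.05 0.191 25.79 F now 14.2
1.075 0.194 23.15 F now 13.0
1.1 0.197 21.78 F now 11.8
1.125 0.199 21.06 F now 10.6
1.15 0.202 20.88 F now 9.4
1.175 0.204 20.97 F now 8.2
1.2 0.205 21.57 F now 7.0
1.225 0.207 22.63 F now 5.8
1.25 0.208 23.56 F now 4.6
1.275 0.209 24.77 F now 3.4
1.3 0.21 26.3 F now 2.2
1.325 0.211 27.14 F now 1.0
1.35 0.211 27.64 F now -0.2
```

servo_tool([
  {"dp": [0, 0, 0], "spin": -0.025},
])

```text
t: 11.08
tcp_pos: [0.5132, 0.3169, 0.1315]
ee_rot: [0.005, 0.94, 0.34, 0.001]
ft_force: [1.2, -1.0, 1.0]
width: 0.0253
```

```bash
python3 st.py
```

```text
11.075 [0.5132 0.3169 0.1315] 0.0253 F [ 1.2  -0.97  0.97] M [-0.055  0.003  0.26 ] ang -0.8768 q6 1.377 tau6 -0.408
```

servo_tool([
  {"dp": [0, 0, 0], "spin": 0},
  {"dp": [0, 0, 0], "spin": 0},
  {"dp": [0, 0, 0], "spin": 0},
], hand=0.5)

```text
t: 11.45
tcp_pos: [0.5131, 0.317, 0.1315]
ee_rot: [0.005, 0.94, 0.34, 0.001]
ft_force: [-1.5, 1.0, -0.1]
width: 0.0466
```

servo_tool([
  {"dp": [0, 0, 0.5], "spin": 0},
  {"dp": [0, 0, 0.8], "spin": 0},
  {"dp": [0, 0, 0.8], "spin": 0},
  {"dp": [0, 0, 0.3], "spin": 0},
])

```text
t: 11.95
tcp_pos: [0.5122, 0.3167, 0.2287]
ee_rot: [0.005, 0.94, 0.34, -0.001]
ft_force: [0.6, 0.4, -0.8]
width: 0.0471
```

servo_tool([
  {"dp": [-0.8, 0, 0], "spin": 0},
  {"dp": [-0.8, 0, 0], "spin": 0},
  {"dp": [-0.8, 0, 0], "spin": 0},
  {"dp": [-0.8, 0, 0], "spin": 0},
  {"dp": [0, 0, 0], "spin": 0},
])

```text
t: 12.58
tcp_pos: [0.3799, 0.3158, 0.2255]
ee_rot: [0.005, 0.94, 0.34, -0.002]
ft_force: [1.1, -0.1, -0.6]
width: 0.0468
```

```bash
python3 st.py; python3 - <<'E'
from h import *
f=imaging.grab_frame("top"); cv2.imwrite("pics/rawt11.png",f["img"])
crop(f,310,195,30,35,16,"pics/t11.png"); crop(f,220,140,190,150,4,"pics/t12.png")
f=imaging.grab_frame("scene");crop(f,250,160,140,130,5,"pics/s11.png")
print(f['img'][214:228,307].mean(1).astype(int))
E
```

```text
12.575 [0.3799 0.3158 0.2255] 0.0468 F [ 1.14 -0.13 -0.62] M [-0.037  0.089  0.042] ang -0.8771 q6 1.503 tau6 0.319
[ 84  82  81  84  87  89  88  87  89 107 126 121 108 113]
```

View pics/t11.png

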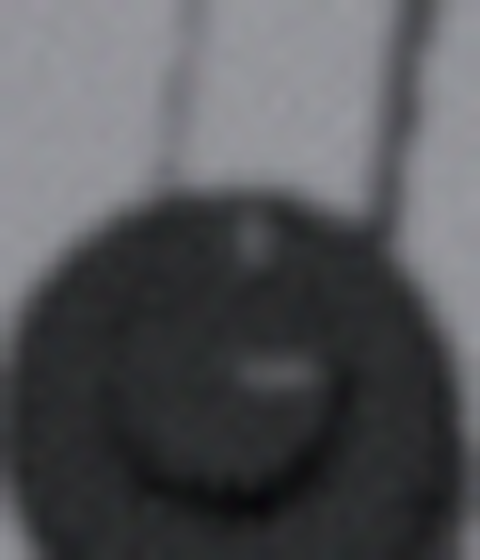

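View pics/t12.png

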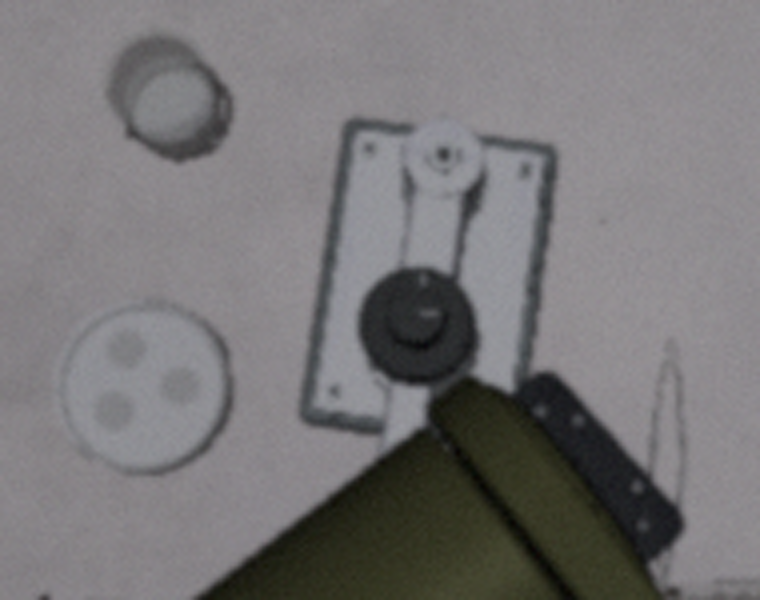

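View pics/s11.png

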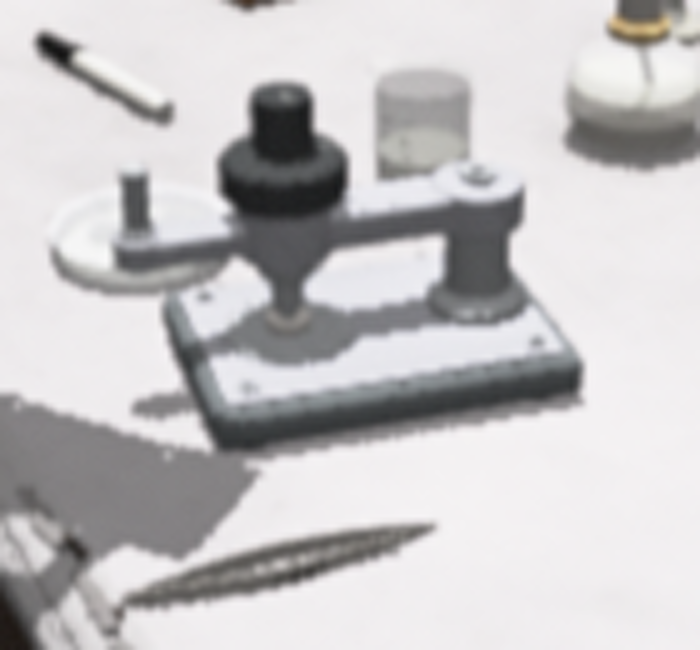

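```bash
python3 - <<'E'
from h import *
f=imaging.grab_frame("top")
g=lambda im: im.astype(float).mean(2)
a=g(cv2.imread("pics/top0.png")) # arm open, unused
b=g(cv2.imread("pics/t4.png"))
c=g(cv2.imread("pics/t11.png"))
from scipy.ndimage import gaussian_filter
for n,d in(("init",b-c),("now",c-b)):
    d=gaussian_filter(d,6)[260:460,130:350].clip(8)-8
    y,x=np.mgrid[260:460,130:350]; w=d/d.sum(); mx,my=(w*x).sum(),(w*y).sum()
    C=np.cov(np.vstack([x.ravel(),y.ravel()]),aweights=d.ravel()); ev,V=np.linalg.eigh(C)
    u,v=310+(mx+.5)/16-.5,195+(my+.5)/16-.5
    p=ray(f,(u,v),.137); q=ray(f,(u+V[0,1],v+V[1,1]),.137)-p
    print(n,mx,my,np.round(p,4),"axis deg",np.degrees(np.arctan2(q[1],q[0])),ev)
    for c0 in([.5108,.3168],[.5112,.3165],[.511,.3172]): e=p[:2]-c0; print(np.degrees(np.arctan2(e[1],e[0])),np.hypot(*e))
E
```

```text
init 236.41268539921833 315.7001403344689 [0.5191 0.3152 0.137 ] axis deg 165.799795753838 [ 88.31350897 212.42399502]
-10.799251328493314 0.008418883217379516
-9.219911026806956 0.007972785511394454
-13.76855581772133 0.008308527450705103
now 281.8224005521462 372.4250150503764 [0.5126 0.3104 0.137 ] axis deg 92.05908192098033 [108.92166219 424.85414934]
-74.31763604338424 0.00669254207476486
-77.08234536740393 0.006302924307664229
-76.7689447169985 0.007030024217126389
```

```bash
python3 - <<'E'
from h import *
def load(n,x0,y0,s):
    im=cv2.imread(n); h,w=im.shape[:2]
    m=cv2.resize(im,(w//s,h//s),interpolation=cv2.INTER_AREA).astype(float).mean(2)
    return m[216-y0:226-y0,302-x0:313-x0]
s6=load("pics/s6.png",250,140,5);s7=load("pics/s7.png",250,140,5);s8=load("pics/s8.png",285,195,15);s9=load("pics/s9.png",285,195,15)
r9=load("pics/raw9.png",0,0,1);
f=imaging.grab_frame("scene")["img"]; now=f.astype(float).mean(2)[216:226,302:313]
ref=(s9+r9)/2
B=s7-ref
print(np.round(B).astype(int)); print(np.round(s8-ref).astype(int)); print(np.round(now-ref).astype(int))
for n,x in (("s8",s8),("s9",s9),("r9",r9),("now",now)): print(n,((x-ref)*B).sum()/(B*B).sum())
E
```

```text
[[-1  1  1  1 -1 -1  1  0  0 -1 10]
 [ 0  0  0  0  0  0 -1  0  0  0 13]
 [ 0  0  1  1  0  1  0 -1  1  0  4]
 [ 0  1  7  5 -1 -1  0  3  6  2  0]
 [ 0  3 10  8 -1 -4 -2  7 10  3  0]
 [ 0  3  6 10  5  1  4 10  7  3  1]
 [ 0  0  4 15 19 16 15 12  5  2 -1]
 [ 0 -1  2 11 19 22 19  9  1 -1  0]
 [ 0  0  0  3 10 14 10  4  0  0  1]
 [ 0  0  1  1  2  2  2  2  0  0  0]]
[[ 0  0  0  0 -1  1  0  0  1  0  0]
 [-1 -1  0 -1  1  0  0  1  1  1  1]
 [ 0  0  0  0 -1 -2 -1 -1  1  0  0]
 [ 1  0  0 -1  0  1  1  1  3  0  0]
 [ 0  1 -1 -1  2  2  2  4  6  2  0]
 [-1  0 -2  0  2  3  4  4  4  2  0]
 [ 1  0  0  0  1  2  3  1  1  1  0]
 [ 1 -1  0  0  0  0  1  0 -1  0  0]
 [ 0  0 -1  0  0  0  0  0 -1  0  0]
 [ 0  0  0  0  0  0  0 -1  0  0  0]]
[[ 73  58  23   2  -2  -1  -1   1  26  54  51]
 [101  86  38   2   0  -1  -2   5  44  92  93]
 [105  97  47   5  -2  -2  -1   3  45  97 106]
 [102  95  48   5  -2   0  -1   1  33  72  96]
 [ 76  57  22  -3  -2   0  -2  -3   8  29  55]
 [ 29  11  -8  -9  -1   5   1  -6  -4   1   9]
 [  2  -3  -7  -6   0   2  -2  -4  -3  -1  -4]
 [ -4  -2  -2  -2  -2   0  -1  -1  -1  -2  -1]
 [ -2  -2  -1   0   0   0  -2   0  -1  -1   0]
 [  0  -1  -2  -2  -1  -1  -2  -1  -2  -2  -1]]
s8 0.07316915769637837
s9 0.011500038720669169
r9 -0.011500038720669155
now 0.7084462686181888
```

```bash
python3 -c "
from bench import ctrl
print(ctrl.job_done())"
```

```text
the job is handed in; nothing more can be done
None
```

The arm is home over the button, the inner knob is turned down to an estimated 14 N on the window, and the job is handed in at about 13 s of the 64 s allowed.

**What I did**
- I pushed the pin with a loosely straddling finger until the arm met its stop, then backed off.
- I gripped only the inner knob, with the fingertips about 7 mm above the ring, and turned it 1.37 rad clockwise.
- Camera frames showed the tip stop moving at about 1.08 rad, so the knob went about 0.29 rad past touching. I then let go and withdrew.

**Last checks**
- **Arm and ring:** the arm and pin are where the stop left them, and the ring's mark has not moved.
- **Knob:** its mark direction fits 1.37 rad without slip if the mark started in line with the arm. A rougher fit from the two images gave 1.29 rad, which would mean about 10 N.
- **Surroundings:** the tip rests on the button, and the dish, beaker and forceps are in place.

**What disagreed**
- The wrist torque is noisy (about 0.035 N m) and alone suggested a lower force, about 10 N give or take 2 to 4 N. I trusted the tip and knob images over it.
- The finger pressed the pin against the stop with about 45 N on the wrist reading for one step, before I backed off. That was finger contact; the 40 N limit is stated for the arm and the gripper's body.

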